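Turn the draining plate right way up on the shelf

ROBOT

A 7-joint arm with a two-finger parallel gripper is mounted at the origin on the work surface. World frame = base frame: x ahead of the robot, y to its left, z up, the work surface at z = 0. Lengths are in m, angles in rad, forces in N, time in s.
With the tool pointing down it reaches from about 0.35 to 0.9 m from the base axis. Payload 19.9 kg.
Tool frame: the origin (TCP) lies between the finger pads; the fingertips stand 14 mm ahead of it and the grasp point (between the pads) lies 5 mm behind it; z points along the fingers, y is the line along which they close (so a half turn about z gives the same grasp; the last joint's range is limited). The gripper opens to 85 mm and grips with 20 to 120 N. Pads are 22 mm wide; open, the fingers measure 114 mm over their backs; the gripper's body (76 mm by 85 mm) begins 54 mm behind the grasp point. The pads swing forward as they close: fully open they stand 13 mm farther back than shut.
Start: joints at [1.073, 0.417, -0.01, 1.614, 0.005, 1.111, -0.053], TCP at [0.275, -0.561, 0.222] pointing down, gripper open.
Joint ranges: [-2.81, 2.81], [-0.39, 2.02], [-1.27, 1.25], [0.06, 2.57], [-1.19, 4.33], [0.19, 2], [-2.82, 2.82]. Speed limits (rad/s): [1.89, 1.89, 2.39, 2.39, 3.01, 3.01, 3.01].

INTERFACE

Orientations are given as a rotation vector (axis times angle).
In Python, from cell import env gives the robot as it stands. The module is installed in compiled form; this text tells all that it offers.
- The arm moves only by the tool play_rows, never from a script. Its argument "deltas" is a list of rows, each a list of 7 numbers: the turn, a rotation vector about the tool's x, y, z scaled (see below), then the shift along the tool's x, y, z scaled (see below), then the gripper's target within -1 to 1 (shut at 1, half-way at 0, fully open at -1). In form: [[rx, ry, rz, tx, ty, tz, fingers], ...]. A call has 1 to 5 rows; each row is the pose to reach, as a shift and turn from the pose commanded when the call began, along the tool's axes at that moment, turning the shorter way round; what a row does not reach only later rows make up. The controller multiplies each number of a shift by 0.6 m and each number of a turn by 2 pi rad. A row lasts 1/8 s, in which the tool goes at most 62.5 mm and 10.7 degrees, less where a joint would pass 70% of its speed; a pose out of reach is approached as far as the arm can. A call with a number of a shift or a turn outside -1 to 1 is refused whole. A call with a gripper value outside its range is refused whole. The fingers move at their own pace and stop on an object; "force" is the grip in N (left out, the last holds). Time passes only in rows, so rows that repeat a pose let the fingers close. It gives the time, the measured TCP pose, the force, the opening and the grip force at its end, in the units of the state.
- env.get_state(): the state, without advancing time (a new reading comes with each control period).
- env.get_image(name): name is "scene" or "top" or "wrist"; returns the picture (480x640x3 uint8, blue, green, red); there is no depth.
- env.calibration(name): a dict with "fx", "fy", "cx", "cy" (pixels), "dist" ([k1, k2, p1, p2, k3] as OpenCV has them; the pictures are not rectified), "T" (4x4, takes a point from camera to world coordinates). Camera axes: x right, y up, looking along -z (the intrinsics and any distortion apply to the point x, -y, -z); pixel columns grow to the right and rows downward; lengths in m; the calibration is good to about 2 mm. A picture is of the moment at which its call begins: read the wrist's pose just before it. calibration takes no time and is no camera call; for the wrist camera it gives the pose at the moment of the call.
- env.sign_off(): hands the job in; it is judged then, once.
The state is a dict: "time_s": time; "joint_positions": joint angles; "qd": joint speeds; "joint_efforts": joint torques, N m; "tool_pos": TCP position; "eef_rot": TCP orientation; "ft_force": force on the tool from outside, world axes, zero at the start; "wrist_torque": the same for the moment, N m; "opening": opening from 0.0 (shut) to 1.0 (fully open); "finger_force": force on a finger pad.
Only numpy, scipy, OpenCV 4.12 (cv2) and the standard library are available. Lean on these libraries where they do the work, as an engineer would, in place of code of your own. Each camera call takes 0.05 s, during which the arm holds its last target. There are 200 camera calls.

TASK

The porcelain draining plate has been left upside down on the oak shelf, its rubber runners up, too flat and wide to be picked up where it lies. Draw it out over the shelf's free left-hand end (or its front edge) without letting it down on the counter, take hold of the edge that hangs over, lift it off and turn it over, then lower it (do not let it drop) so that it stands level on its two runners, wholly on the shelf board with nothing hanging over. Leave the warmer, the bottles and the pacifier box where they are.

Things in the scene. Friction and masses are not known exactly. Their poses are not given: they have to be found in the camera images.
- shelf: low smoked oak shelf fixed on the counter (z = 0): a dark board 220 mm deep (its x), 540 mm long (its y), 22 mm thick, flat, no lip, top face 100 mm above the counter. Origin at counter level under the board's middle; +x points away from the robot, +y to its left: front edge at x = -0.110, left-hand end at y = +0.270. End panels below at y = +-0.220, a rail below at x = 0.060.
- shelf_end (a point): middle of the shelf board's left-hand end edge, on the top face; the plate lies beside it, the other things beyond the plate. Axes as the shelf's
- plate: loose porcelain draining plate, 120 mm (its x) by 160 mm (its y), 5 mm thick, five through slots (7 by 70 mm, along x) in the middle, a solid band 25 mm wide along each 160 mm side. One face white glazed, the other sand-coloured with two black rubber runners. Origin in the centre of the white face; +z points to the runner side: up at the start, down at the end, when the origin is 8 mm above the board.
- plate_middle (a point): centre of mass, in the middle of the plate, 2.5 mm from either face; mass about 0.2 to 0.3 kg. The plate tips off the board if more than half hangs over. The runners run along the plate's x, 108 mm long, 12 mm wide, 3 mm high, centred at y = +-0.064. The plate slides alike on white face or runners (friction about 0.5 to 0.7). Axes as the plate's.
- plate_corner0 (a point): a corner of the plate's white face, at x = -0.060, y = -0.080 in the plate's frame
- plate_corner1 (a point): a corner of the plate's white face, at x = -0.060, y = +0.080 in the plate's frame
- plate_corner2 (a point): a corner of the plate's white face, at x = +0.060, y = -0.080 in the plate's frame
- plate_corner3 (a point): a corner of the plate's white face, at x = +0.060, y = +0.080 in the plate's frame
- warmer: round white bottle warmer, 130 mm across, 135 mm high, open well in the top, with a grey knob that stands out 18 mm in front; loose, 0.85 kg, right of the middle of the shelf, its side 85 mm or more from the plate. Origin: centre of its foot.
- bottle_a: glass feeding bottle in a grey-green silicone sleeve, 64 mm across, 168 mm high, loose, at the right-hand end of the shelf. Origin: centre of its foot.
- bottle_b: glass feeding bottle in a coral silicone sleeve, 64 mm across, 168 mm high, loose, standing in the well of the warmer (20 mm above the board). Origin: centre of its foot.
- pacifier_box: round plastic pacifier box with a blue twist cap, 74 mm across, 61 mm high, loose, at the right-hand end of the shelf. Origin: centre of its foot.
There are look-alikes about, which are no part of the job. There is more than one size of the plate; the one meant has the size given above.

How it is judged:
On the way, in this order (a step that is already met when the one before it is completed fails the run):
1. the plate, still upside down and flat on the board, has been drawn out at least 20 mm over the shelf's left-hand end or its front edge (angle between plate's own z axis and vertical below 0.15 rad and (x of any of plate_corner0, plate_corner1, plate_corner2, plate_corner3 in the frame of shelf below -0.13 m or y of any of plate_corner0, plate_corner1, plate_corner2, plate_corner3 in the frame of shelf above 0.29 m)), for 0.2 s.
2. the plate is held in the fingers, clear of the shelf (contact force between the fingers and plate above 1 N and contact force between plate and shelf below 0.05 N and height (world z) of plate above 0.12 m), for 0.2 s.
At the end, for the whole second after the job is handed in: The plate lies still on the shelf board, released, white face up and level within 3.5 degrees, on its runners (white face 5 to 11 mm above the board), no corner more than 2 mm beyond the board's edges and ends (angle between plate's own z axis and vertical above 3.08 rad and z of plate in the frame of shelf between 0.105 and 0.111 m and x of plate_corner0 in the frame of shelf between -0.112 and 0.112 m and x of plate_corner1 in the frame of shelf between -0.112 and 0.112 m and x of plate_corner2 in the frame of shelf between -0.112 and 0.112 m and x of plate_corner3 in the frame of shelf between -0.112 and 0.112 m and y of plate_corner0 in the frame of shelf between -0.272 and 0.272 m and y of plate_corner1 in the frame of shelf between -0.272 and 0.272 m and y of plate_corner2 in the frame of shelf between -0.272 and 0.272 m and y of plate_corner3 in the frame of shelf between -0.272 and 0.272 m and contact force between the fingers and plate below 0.05 N and linear speed of plate below 0.02 m/s and angular speed of plate below 0.1 rad/s); the robot touches nothing.
It fails at once if the plate touches the counter (height (world z) of any of plate_corner0, plate_corner1, plate_corner2, plate_corner3 below 0.009 m).
It fails at once if the plate is dropped: it moves faster than 0.6 m/s while the fingers do not touch it (linear speed of plate above 0.6 m/s and contact force between the fingers and plate below 0.02 N).
It fails at once if the warmer, a bottle or the pacifier box is pushed more than 25 mm or tipped over (distance of any of warmer, bottle_a, bottle_b, pacifier_box from where it was at the start of the episode above 0.025 m or angle between any of warmer, bottle_a, bottle_b, pacifier_box's own z axis and vertical above 0.35 rad).
It also fails if it takes over 72 s, if anything falls off the work surface, if the arm or the gripper's body presses on something with over 40 N, if the wrist force passes 120 N, or if a joint passes its speed limit or range.

## Working session

There is one attempt and no reset: what is moved stays moved. The work goes in short steps, Python scripts to look and compute and a tool call to move; the robot and the scene stay as the last step left them, time stands still between calls to the robot, and variables do not carry over. Pictures are saved under pics/ and viewed, at most 10 in all, crops included, and the job is handed in when it is done.

Besides the shell and the picture viewer there is one more tool, called after ">>>" as name(argument=value, ...), one argument or row to a line, values as JSON. play_rows: Moves the arm, as the interface text tells. Shifts and turns lie within -1 to 1; 1 stands for 0.6 m of shift or 2 pi rad of turn. Its arguments: {"type":"object","properties":{"deltas":{"type":"array"},"force":{"type":"number"}},"required":["deltas"]}

```bash
mkdir -p pics
cat > h.py <<'E'
import numpy as np, cv2
from scipy.spatial.transform import Rotation as R
from cell import env
def ray(cal,uv):
    K=np.array([[cal['fx'],0,cal['cx']],[0,cal['fy'],cal['cy']],[0,0,1]])
    p=cv2.undistortPoints(np.array(uv,float).reshape(-1,1,2),K,np.array(cal['dist'])).reshape(-1,2)
    T=np.array(cal['T']); d=np.c_[p[:,0],-p[:,1],-np.ones(len(p))]@T[:3,:3].T
    return T[:3,3],d
def atz(cal,uv,z):
    o,d=ray(cal,uv); return o+d*((z-o[2])/d[:,2])[:,None]
def proj(cal,P):
    K=np.array([[cal['fx'],0,cal['cx']],[0,cal['fy'],cal['cy']],[0,0,1]])
    T=np.array(cal['T']); q=(np.atleast_2d(P)-T[:3,3])@T[:3,:3]; q=q*[1,-1,-1]
    return cv2.projectPoints(q,np.zeros(3),np.zeros(3),K,np.array(cal['dist']))[0].reshape(-1,2)
def tri(c1,u1,c2,u2):
    out=[]
    o1,D1=ray(c1,u1);o2,D2=ray(c2,u2)
    for a,b in zip(D1,D2):
        s=np.linalg.lstsq(np.c_[a,-b],o2-o1,rcond=None)[0]
        p,q=o1+a*s[0],o2+b*s[1]; out.append(np.r_[(p+q)/2,np.linalg.norm(p-q)])
    return np.array(out)
E
python3 - <<'E'
from h import *
s=env.get_state();print(s)
for n in['scene','top']:
    im=env.get_image(n);cv2.imwrite(f'pics/{n}0.png',im)
    c=env.calibration(n);print(n,c['fx'],np.round(c['T'],3).tolist())
E
```

```text
{'time_s': 0.0, 'joint_positions': array([ 1.07347532,  0.4179674 , -0.01028909,  1.6141835 ,  0.0047003 ,
        1.1106965 , -0.05299349]), 'qd': array([ 0.00064388, -0.00015551, -0.00085622, -0.00138857, -0.00074624,
        0.00032066,  0.00039681]), 'joint_efforts': array([ 1.43723042e-03, -8.64444208e+01,  6.79450929e-01, -4.34897196e+01,
        1.90642965e-02,  7.35530426e-03,  1.64777725e-05]), 'tool_pos': array([ 0.27494651, -0.56086972,  0.22096053]), 'eef_rot': array([-3.05920905e+00, -7.09557704e-01,  5.84958358e-04]), 'ft_force': array([-0.5327386 ,  0.09372489, -0.31881543]), 'wrist_torque': array([-0.00073231,  0.0179589 ,  0.04478226]), 'finger_force': 0.0, 'opening': 0.9979402922523334}
scene 527.193333528104 [[0.438, -0.496, 0.75, 1.284], [0.899, 0.263, -0.351, -0.408], [-0.022, 0.828, 0.561, 0.705], [0.0, 0.0, 0.0, 1.0]]
top 515.305430898331 [[0.002, 0.998, -0.059, 0.395], [-1.0, 0.004, 0.027, -0.024], [0.027, 0.059, 0.998, 1.299], [0.0, 0.0, 0.0, 1.0]]
```

View pics/scene0.png

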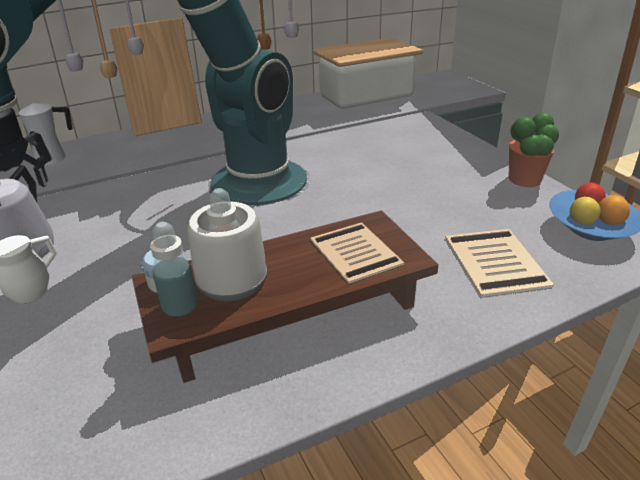

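View pics/top0.png

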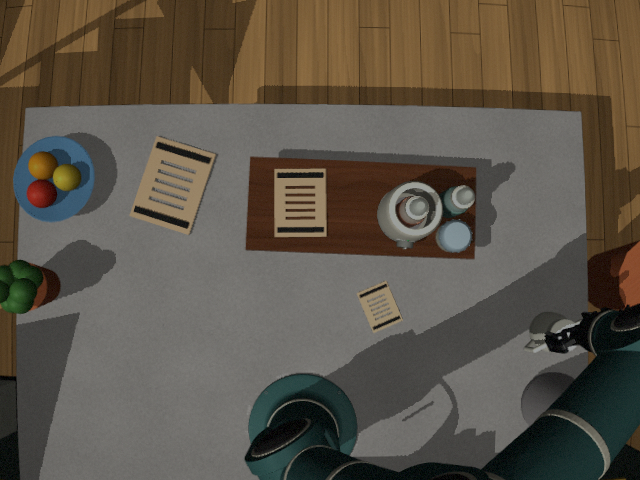

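Three draining plates are visible. One is on the shelf, at about (300,203) in top and (356,250) in scene. A larger one is on the counter at (173,185) and a small one on the counter at (380,307). The one on the shelf fits, as it lies runners up beside the left-hand end. An enlarged crop should confirm its size.

Run:
```python
from h import *
a=cv2.imread('pics/top0.png')[145:265,235:345]; b=cv2.imread('pics/scene0.png')[205:315,300:445]
a=cv2.resize(a,None,fx=4,fy=4,interpolation=cv2.INTER_CUBIC);b=cv2.resize(b,None,fx=2.4,fy=2.4,interpolation=cv2.INTER_CUBIC)
o=np.zeros((480,800,3),np.uint8);o[:,:440]=a;o[:264,442:442+348]=b
cv2.imwrite('pics/crop0.png',o)
```

```text
(no output)
```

View pics/crop0.png

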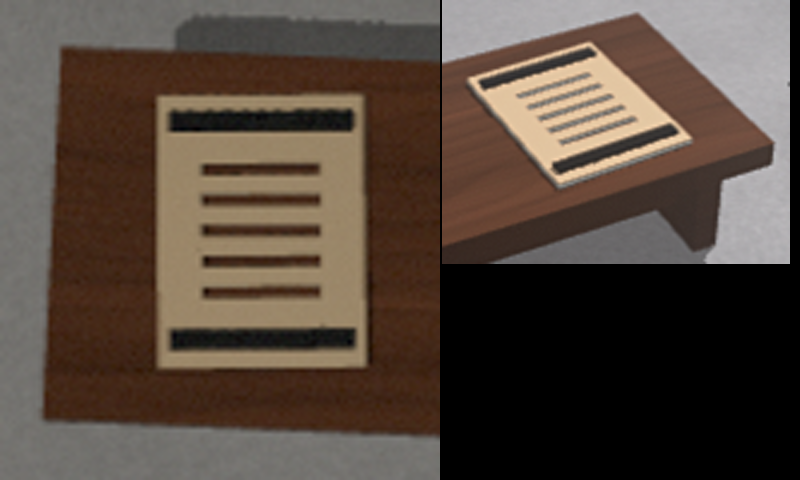

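Run:
```python
from h import *
ct,cs=env.calibration('top'),env.calibration('scene')
t=np.array([[157,95],[363,95],[367,368],[157,368],[61,48],[44,420]])/4.+[235,145]
s=(np.array([[692,141],[560,187],[470,80],[597,44],[773,143],[641,14]])-[442,0])/2.4+[300,205]
P=tri(ct,t,cs,s);print(P.round(4))
z=atz(ct,t,.108);z[4:]=atz(ct,t[4:],.1);print(z.round(4))
print(np.linalg.norm(np.diff(z[[0,1,2,3,0]],axis=0),axis=1))
# board: all corners from top
b=atz(ct,[[250.2,157],[246,250],[475.5,166],[473.5,259]],.1);print(b.round(4),'c',b.mean(0))
print(np.linalg.norm(b[0]-b[1]),np.linalg.norm(b[0]-b[2]))
print('yaw', np.degrees(np.arctan2(*(z[0]-z[3])[[1,0]])),np.degrees(np.arctan2(*(b[0]-b[1])[[1,0]])),np.degrees(np.arctan2(*-(b[0]-b[2])[[0,1]])))
w=atz(ct,[[404,190],[404,244]],.17);print(w)
```

```text
[[ 0.6339  0.0669  0.1019  0.003 ]
 [ 0.6351 -0.0531  0.1016  0.0053]
 [ 0.4746 -0.0542  0.1025  0.0085]
 [ 0.4748  0.0684  0.1015  0.0098]
 [ 0.6626  0.1242  0.0988  0.0032]
 [ 0.4441  0.1336  0.0972  0.0082]]
[[ 0.6319  0.0651  0.108 ]
 [ 0.6326 -0.0553  0.108 ]
 [ 0.4725 -0.0579  0.108 ]
 [ 0.4721  0.0635  0.108 ]
 [ 0.6614  0.1227  0.1   ]
 [ 0.442   0.1296  0.1   ]]
[0.12037812 0.16007151 0.1214676  0.15982703]
[[ 0.6614  0.1228  0.1   ]
 [ 0.442   0.1296  0.1   ]
 [ 0.6456 -0.4154  0.1   ]
 [ 0.4223 -0.4062  0.1   ]] c [ 0.54283905 -0.14228584  0.1       ]
0.21949112755395317 0.5384078415236256
yaw 0.5715972077183494 -1.779410738312464 -178.3131571392375
[[ 0.57406191 -0.22795547  0.17      ]
 [ 0.45371912 -0.22694244  0.17      ]]
```

```bash
cat >> h.py <<'E'
def log():
    s=env.get_state()
    with open('log.txt','a') as f: f.write(' '.join(map(str,np.r_[s['joint_positions'],s['tool_pos'],s['eef_rot']]))+'\n')
    return s
def row(pos,M,s=None):
    """delta row to world pos / rotation matrix M"""
    s=s or log(); R0=R.from_rotvec(s['eef_rot']); p0=np.array(s['tool_pos'])
    r=(R0.inv()*R.from_matrix(M)).as_rotvec()/(2*np.pi); t=R0.inv().apply(np.array(pos)-p0)/.6
    print(np.r_[r,t].round(4).tolist())
def axes(z,y):
    z=np.array(z,float);z/=np.linalg.norm(z);y=np.array(y,float);y-=z*(y@z);y/=np.linalg.norm(y)
    return np.c_[np.cross(y,z),y,z]
sx=np.array([np.cos(.0302),-np.sin(.0302),0]);sy=np.array([np.sin(.0302),np.cos(.0302),0]);sc=np.array([.543,-.142,0])
def sh(x,y,z): return sc+sx*x+sy*y+[0,0,z]
def toS(p): d=np.atleast_2d(p)-sc; return np.c_[d@sx,d@sy,d[:,2]]
E
python3 - <<'E'
from h import *
row([.275,-.561,.42],R.from_rotvec(env.get_state()['eef_rot']).as_matrix())
M=axes([0,0,-1],sx)
row([.53,-.2,.45],M); row(sh(.005,.062,.30),M)
ct=env.calibration('top')
print(toS(atz(ct,[[377,212],[443,206],[410,182],[410,240]],.235)))
E
```

```text
[-0.0, 0.0, 0.0, -0.0, -0.0002, -0.3316]
[-0.0002, -0.0001, -0.1727, 0.6464, -0.3535, -0.3813]
[-0.0002, -0.0001, -0.1727, 0.7641, -0.5179, -0.1311]
[[-0.0255682  -0.01772784  0.235     ]
 [-0.00757391 -0.15721811  0.235     ]
 [ 0.04047803 -0.08593814  0.235     ]
 [-0.08164414 -0.0884372   0.235     ]]
```

>>> play_rows(
  deltas=[
    [0,0,0,0,0,-0.1,-1],
    [0,0,0,0,0,-0.2,-1],
    [0,0,0,0,0,-0.3,-1],
    [0,0,0,0,0,-0.38,-1],
    [0,0,0,0,0,-0.38,-1],
  ],
)

```text
time_s: 0.72
tool_pos: [0.2755, -0.5618, 0.4532]
eef_rot: [3.055, 0.709, 0.002]
ft_force: [0.8, -1.1, -0.7]
opening: 1.002
finger_force: 0.0
```

>>> play_rows(
  deltas=[
    [0,0,-0.03,0.08,-0.055,0,-1],
    [0,0,-0.06,0.16,-0.11,0,-1],
    [0,0,-0.09,0.24,-0.165,0,-1],
    [0,0,-0.12,0.32,-0.22,0,-1],
    [0,0,-0.145,0.4,-0.27,0,-1],
  ],
)

```text
time_s: 1.35
tool_pos: [0.4197, -0.3081, 0.4488]
eef_rot: [-2.429, -1.99, 0.001]
ft_force: [0.7, -1.0, -0.1]
opening: 1.002
finger_force: 0.0
```

Run:
```python
from h import *
M=axes([0,0,-1],sx)
row(sh(.005,.062,.45),M);print(env.get_state()['joint_positions'].round(3))
```

```text
[-0.0002, -0.0001, -0.0267, 0.4151, 0.1379, -0.002]
[ 0.823  0.111 -0.277  1.508  0.031  1.527  0.348]
```

>>> play_rows(
  deltas=[
    [0,0,-0.01,0.1,0.035,0,-1],
    [0,0,-0.02,0.2,0.07,0,-1],
    [0,0,-0.027,0.3,0.1,0,-1],
    [0,0,-0.027,0.4,0.135,0,-1],
    [0,0,-0.027,0.415,0.138,0,-1],
  ],
)

```text
time_s: 1.98
tool_pos: [0.5518, -0.0788, 0.4483]
eef_rot: [-2.251, -2.188, -0.0]
ft_force: [0.0, -0.9, 0.2]
opening: 1.001
finger_force: 0.0
```

Run:
```python
from h import *
M=axes([0,0,-1],sx)
row(sh(.005,.062,.18),M);print(env.get_state()['joint_positions'].round(3))
print(toS(env.get_state()['tool_pos']))
```

```text
[-0.0003, -0.0003, 0.0002, -0.0031, -0.0023, 0.4472]
[ 0.493  0.204 -0.495  1.418  0.095  1.545 -0.024]
[[0.00685538 0.06339192 0.44833138]]
```

>>> play_rows(
  deltas=[
    [0,0,0,0,0,0.1,-1],
    [0,0,0,0,0,0.2,-1],
    [0,0,0,0,0,0.3,-1],
    [0,0,0,0,0,0.4,-1],
    [0,0,0,-0.003,-0.002,0.47,-1],
  ],
)

```text
time_s: 2.6
tool_pos: [0.5479, -0.0852, 0.1644]
eef_rot: [-2.258, -2.181, 0.003]
ft_force: [1.4, -0.8, 0.3]
opening: 1.0
finger_force: 0.0
```

Run:
```python
from h import *
s=log();print(toS(s['tool_pos']),s['joint_positions'].round(3))
cv2.imwrite('pics/w1.png',env.get_image('wrist'));cv2.imwrite('pics/s1.png',env.get_image('scene'))
a=np.zeros((480,800,3),np.uint8);a[:240,:320]=cv2.resize(cv2.imread('pics/w1.png'),(320,240));a[:480,320:]=cv2.resize(cv2.imread('pics/s1.png')[120:330,220:430],(480,480));cv2.imwrite('pics/c1.png',a)
```

```text
[[0.00317018 0.05694695 0.16441953]] [ 0.471  0.393 -0.461  1.832  0.208  0.967 -0.114]
```

View pics/c1.png

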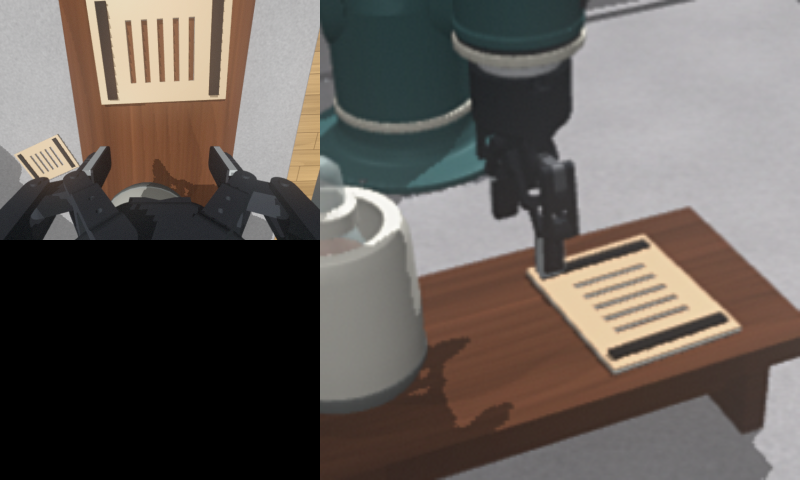

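Wrist view: both open fingers stand clear behind the plate's right edge, with the slots centred between them. I'm lowering until they feel the board.

>>> play_rows(
  deltas=[
    [0,0,0,0,0,0.03,-1],
    [0,0,0,0,0,0.06,-1],
    [0,0,0,0,0,0.073,-1],
    [0,0,0,0,0,0.073,-1],
  ],
)

```text
time_s: 3.2
tool_pos: [0.5495, -0.0847, 0.1236]
eef_rot: [-2.259, -2.183, 0.0]
ft_force: [-0.5, 0.4, 0.3]
opening: 1.003
finger_force: 0.0
```

>>> play_rows(
  deltas=[
    [0,0,0,0,0,0.003,-1],
    [0,0,0,0,0,0.006,-1],
    [0,0,0,0,0,0.009,-1],
    [0,0,0,0,0,0.012,-1],
    [0,0,0,0,0,0.012,-1],
  ],
)

```text
time_s: 3.82
tool_pos: [0.5495, -0.0848, 0.1165]
eef_rot: [-2.259, -2.183, 0.0]
ft_force: [0.0, 0.6, -0.1]
opening: 1.0
finger_force: 0.0
```

>>> play_rows(
  deltas=[
    [0,0,0,0,0,0.002,-1],
    [0,0,0,0,0,0.004,-1],
    [0,0,0,0,0,0.006,-1],
    [0,0,0,0,0,0.008,-1],
    [0,0,0,0,0,0.008,-1],
  ],
)

```text
time_s: 4.45
tool_pos: [0.5495, -0.0847, 0.1117]
eef_rot: [-2.259, -2.183, 0.0]
ft_force: [-0.1, 0.5, 0.3]
opening: 0.999
finger_force: 0.0
```

>>> play_rows(
  deltas=[
    [0,0,0,0,0,0.002,-1],
    [0,0,0,0,0,0.004,-1],
    [0,0,0,0,0,0.006,-1],
    [0,0,0,0,0,0.008,-1],
    [0,0,0,0,0,0.008,-1],
  ],
)

```text
time_s: 5.08
tool_pos: [0.5495, -0.0847, 0.1069]
eef_rot: [-2.259, -2.183, 0.0]
ft_force: [-0.9, 0.3, 0.7]
opening: 1.0
finger_force: 0.0
```

>>> play_rows(
  deltas=[
    [0,0,0,0,0,0.001,-1],
    [0,0,0,0,0,0.002,-1],
    [0,0,0,0,0,0.003,-1],
    [0,0,0,0,0,0.004,-1],
    [0,0,0,0,0,0.004,-1],
  ],
)

```text
time_s: 5.7
tool_pos: [0.5495, -0.0848, 0.1045]
eef_rot: [-2.259, -2.183, 0.0]
ft_force: [-0.1, -0.6, 0.0]
opening: 1.002
finger_force: 0.0
```

>>> play_rows(
  deltas=[
    [0,0,0,0,0,0.002,-1],
    [0,0,0,0.015,0,0.002,-1],
    [0,0,0,0.03,0,0.002,-1],
    [0,0,0,0.045,0,0.002,-1],
    [0,0,0,0.06,0,0.002,-1],
  ],
)

```text
time_s: 6.32
tool_pos: [0.5508, -0.0479, 0.1034]
eef_rot: [-2.259, -2.183, -0.0]
ft_force: [-0.2, 0.2, 0.2]
opening: 1.0
finger_force: 0.0
```

>>> play_rows(
  deltas=[
    [0,0,0,0.02,0,0,-1],
    [0,0,0,0.04,0,0,-1],
    [0,0,0,0.06,0,0,-1],
    [0,0,0,0.08,0,0,-1],
    [0,0,0,0.1,0,0,-1],
  ],
)

```text
time_s: 6.95
tool_pos: [0.5528, 0.012, 0.1034]
eef_rot: [-2.259, -2.183, 0.0]
ft_force: [0.3, 0.2, -0.2]
opening: 0.999
finger_force: 0.0
```

Run:
```python
from h import *
s=log();print(toS(s['tool_pos']),s['joint_positions'].round(3))
im=env.get_image('top');cv2.imwrite('pics/top2.png',im)
w=env.get_image('wrist')
a=np.zeros((480,800,3),np.uint8);a[:,:480]=cv2.resize(im[145:265,225:345],(480,480),interpolation=cv2.INTER_CUBIC);a[:240,480:]=cv2.resize(w,(320,240));a[240:480,480:]=cv2.resize(env.get_image('scene')[190:340,300:500],(320,240));cv2.imwrite('pics/c2.png',a)
```

```text
[[0.00518279 0.15426746 0.10337453]] [ 0.286  0.474 -0.456  1.883  0.271  0.846 -0.342]
```

View pics/c2.png

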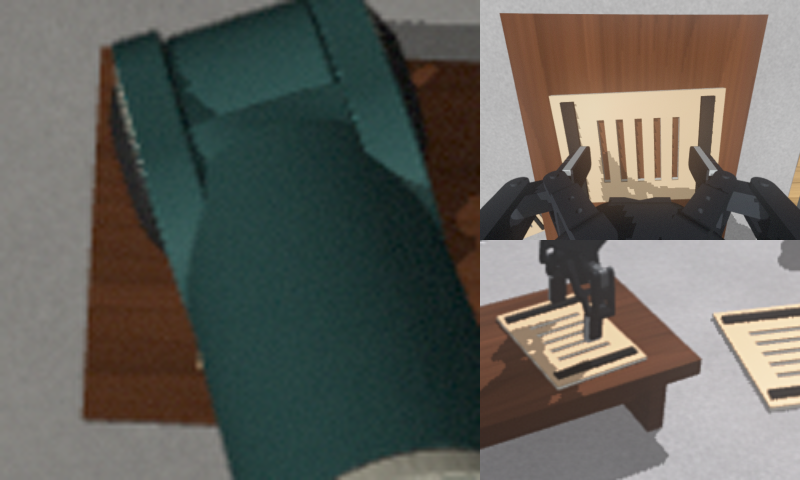

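The fingers slid over the plate: with the gripper fully open, the tips stand farther back than I reckoned. The plate has barely moved, if at all. I'm going back behind its edge and feeling lower down.

>>> play_rows(
  deltas=[
    [0,0,0,0,0,-0.03,-1],
    [0,0,0,-0.05,0,-0.03,-1],
    [0,0,0,-0.1,0,-0.03,-1],
    [0,0,0,-0.16,0,-0.03,-1],
    [0,0,0,-0.16,0,-0.01,-1],
  ],
)

```text
time_s: 7.72
tool_pos: [0.5501, -0.0885, 0.1108]
eef_rot: [2.263, 2.176, 0.001]
ft_force: [0.1, 0.3, 0.3]
opening: 0.998
finger_force: 0.0
```

>>> play_rows(
  deltas=[
    [0,0,0,0,0,0.01,-1],
    [0,0,0,0,0,0.013,-1],
    [0,0,0,0,0,0.016,-1],
    [0,0,0,0,0,0.018,-1],
    [0,0,0,0,0,0.018,-1],
  ],
)

```text
time_s: 8.35
tool_pos: [0.5496, -0.0846, 0.0986]
eef_rot: [-2.259, -2.183, -0.0]
ft_force: [-0.4, -0.9, 0.2]
opening: 1.003
finger_force: 0.0
```

>>> play_rows(
  deltas=[
    [0,0,0,0,0,0.002,-1],
    [0,0,0,0,0,0.003,-1],
    [0,0,0,0,0,0.004,-1],
    [0,0,0,0,0,0.004,-1],
  ],
)

```text
time_s: 8.85
tool_pos: [0.5495, -0.0848, 0.0961]
eef_rot: [-2.259, -2.183, 0.0]
ft_force: [-0.1, 0.2, -0.5]
opening: 0.998
finger_force: 0.0
```

>>> play_rows(
  deltas=[
    [0,0,0,0,0,0.001,-1],
    [0,0,0,0,0,0.002,-1],
    [0,0,0,0,0,0.003,-1],
    [0,0,0,0,0,0.004,-1],
    [0,0,0,0,0,0.004,-1],
  ],
)

```text
time_s: 9.48
tool_pos: [0.5495, -0.0847, 0.0937]
eef_rot: [-2.259, -2.183, 0.0]
ft_force: [-0.0, -0.3, 0.2]
opening: 1.002
finger_force: 0.0
```

>>> play_rows(
  deltas=[
    [0,0,0,0,0,0.001,-1],
    [0,0,0,0,0,0.002,-1],
    [0,0,0,0,0,0.003,-1],
    [0,0,0,0,0,0.003,-1],
  ],
)

```text
time_s: 9.98
tool_pos: [0.5495, -0.0848, 0.0919]
eef_rot: [-2.259, -2.183, 0.0]
ft_force: [-0.8, 0.5, -0.0]
opening: 0.998
finger_force: 0.0
```

Run:
```python
from h import *
a=np.zeros((480,800,3),np.uint8);a[:,:480]=cv2.resize(env.get_image('scene')[190:290,270:370],(480,480),interpolation=cv2.INTER_CUBIC);a[:240,480:]=cv2.resize(env.get_image('wrist'),(320,240));cv2.imwrite('pics/c3.png',a)
print(proj(env.calibration('scene'),[sh(.005+.05,.057,.1),sh(.005-.05,.057,.1)]))
```

```text
[[322.36054253 278.25738372]
 [301.48270272 249.72453469]]
```

View pics/c3.png

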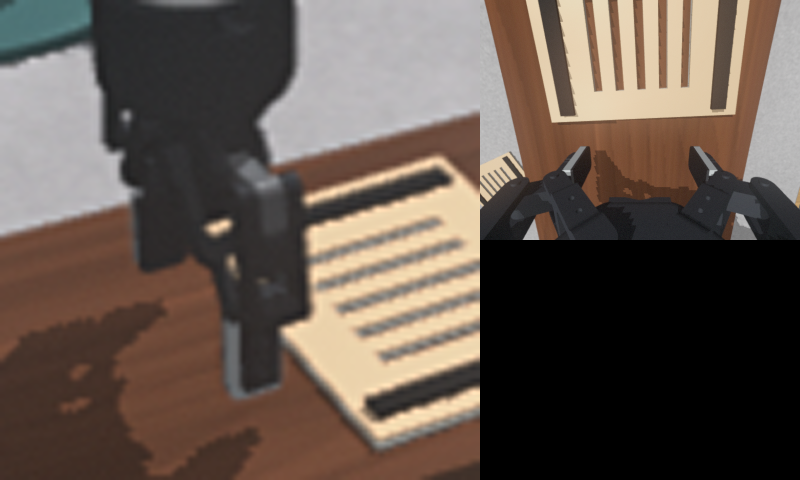

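The fingertip at (322,272) in the scene still hangs about 10 mm above the board, so I'm going on down.

>>> play_rows(
  deltas=[
    [0,0,0,0,0,0.002,-1],
    [0,0,0,0,0,0.004,-1],
    [0,0,0,0,0,0.006,-1],
    [0,0,0,0,0,0.008,-1],
    [0,0,0,0,0,0.008,-1],
  ],
)

```text
time_s: 10.7
tool_pos: [0.5495, -0.0847, 0.0871]
eef_rot: [-2.259, -2.183, 0.0]
ft_force: [0.3, -1.1, -0.1]
opening: 1.003
finger_force: 0.0
```

>>> play_rows(
  deltas=[
    [0,0,0,0,0,0.001,-1],
    [0,0,0,0,0,0.002,-1],
    [0,0,0,0,0,0.003,-1],
    [0,0,0,0,0,0.004,-1],
    [0,0,0,0,0,0.004,-1],
  ],
)

```text
time_s: 11.32
tool_pos: [0.5495, -0.0847, 0.0847]
eef_rot: [-2.259, -2.183, 0.0]
ft_force: [0.7, -0.1, -0.3]
opening: 1.0
finger_force: 0.0
```

>>> play_rows(
  deltas=[
    [0,0,0,0,0,0.001,-1],
    [0,0,0,0,0,0.002,-1],
    [0,0,0,0,0,0.003,-1],
    [0,0,0,0,0,0.004,-1],
    [0,0,0,0,0,0.004,-1],
  ],
)

```text
time_s: 11.95
tool_pos: [0.5495, -0.0847, 0.0823]
eef_rot: [-2.259, -2.183, 0.0]
ft_force: [-0.6, -0.2, -0.4]
opening: 1.0
finger_force: 0.0
```

>>> play_rows(
  deltas=[
    [0,0,0,0,0,0.001,-1],
    [0,0,0,0,0,0.002,-1],
    [0,0,0,0,0,0.003,-1],
    [0,0,0,0,0,0.004,-1],
    [0,0,0,0,0,0.004,-1],
  ],
)

```text
time_s: 12.58
tool_pos: [0.5495, -0.0847, 0.0799]
eef_rot: [-2.259, -2.183, 0.0]
ft_force: [-0.5, -0.4, 0.2]
opening: 0.999
finger_force: 0.0
```

Run:
```python
from h import *
a=np.zeros((480,800,3),np.uint8);a[:,:400]=cv2.resize(env.get_image('scene')[215:311,270:350],(400,480),interpolation=cv2.INTER_CUBIC);w=env.get_image('wrist');a[:300,400:]=cv2.resize(w,(400,300));cv2.imwrite('pics/c4.png',a);cv2.imwrite('pics/w4.png',w)
s=log();c=env.calibration('wrist');print(s['tool_pos'],np.round(c['T'],3).tolist(),proj(c,s['tool_pos']))
print(proj(c,[sh(.005+.05,.057,.1),sh(.005-.05,.057,.1)]))
```

```text
[ 0.54955398 -0.08475877  0.07998437] [[0.999, 0.034, 0.01, 0.552], [-0.035, 0.957, 0.287, -0.013], [0.0, -0.287, 0.958, 0.232], [0.0, 0.0, 0.0, 1.0]] [[319.11414598 286.51642369]]
[[432.90100075 306.63094837]
 [206.19756077 307.65675847]]
```

View pics/c4.png

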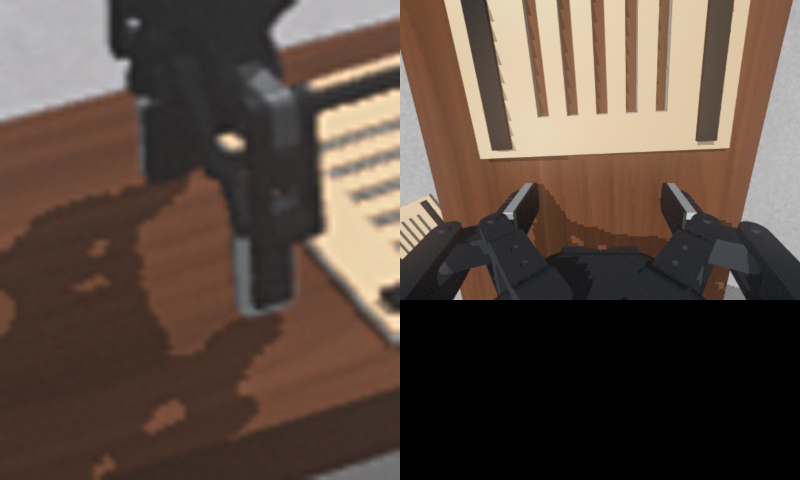

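>>> play_rows(
  deltas=[
    [0,0,0,0,0,0.001,-1],
    [0,0,0,0,0,0.002,-1],
    [0,0,0,0,0,0.003,-1],
    [0,0,0,0,0,0.003,-1],
  ],
)

```text
time_s: 13.18
tool_pos: [0.5495, -0.0847, 0.0781]
eef_rot: [-2.259, -2.183, 0.0]
ft_force: [0.4, 0.6, 0.5]
opening: 0.997
finger_force: 0.0
```

>>> play_rows(
  deltas=[
    [0,0,0,0,0,0.001,-1],
    [0,0,0,0,0,0.002,-1],
    [0,0,0,0,0,0.003,-1],
    [0,0,0,0,0,0.003,-1],
  ],
)

```text
time_s: 13.68
tool_pos: [0.5496, -0.0847, 0.0771]
eef_rot: [2.259, 2.183, -0.0]
ft_force: [-7.1, 1.0, 17.0]
opening: 0.999
finger_force: 8.5
```

Contact at TCP z of about 0.0775, so the open tips stand about 22 mm behind the reported TCP. I'm lifting 2–3 mm and pushing.

>>> play_rows(
  deltas=[
    [0,0,0,0,0,-0.0055,-1],
    [0,0,0,0,0,-0.0055,-1],
    [0,0,0,0.015,0,-0.0055,-1],
    [0,0,0,0.03,0,-0.0055,-1],
    [0,0,0,0.045,0,-0.0055,-1],
  ],
)

```text
time_s: 14.3
tool_pos: [0.5504, -0.0569, 0.0796]
eef_rot: [-2.258, -2.184, 0.0]
ft_force: [0.1, -1.1, 0.3]
opening: 1.001
finger_force: 0.8
```

>>> play_rows(
  deltas=[
    [0,0,0,0.015,0,0,-1],
    [0,0,0,0.03,0,0,-1],
    [0,0,0,0.045,0,0,-1],
    [0,0,0,0.06,0,0,-1],
    [0,0,0,0.06,0,0,-1],
  ],
)

```text
time_s: 14.92
tool_pos: [0.5517, -0.0208, 0.0797]
eef_rot: [-2.258, -2.184, -0.0]
ft_force: [-0.7, -0.6, 1.0]
opening: 0.998
finger_force: 0.0
```

Run:
```python
from h import *
s=log();print(toS(s['tool_pos']),s['joint_positions'].round(3))
a=np.zeros((480,800,3),np.uint8);a[:,:480]=cv2.resize(env.get_image('scene')[205:305,330:430],(480,480),interpolation=cv2.INTER_CUBIC);w=env.get_image('wrist');a[:240,480:]=cv2.resize(w,(320,240));cv2.imwrite('pics/c5.png',a)
```

```text
[[0.00506129 0.12139024 0.07970102]] [ 0.325  0.505 -0.43   1.898  0.285  0.798 -0.292]
```

View pics/c5.png

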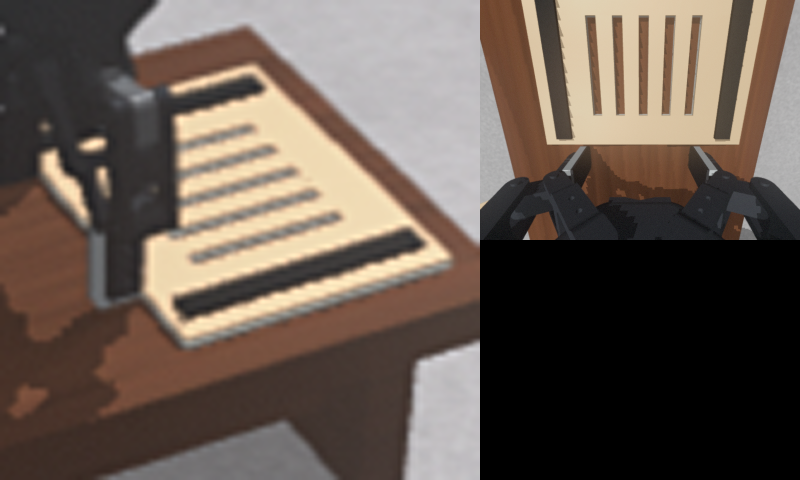

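The plate moves along with the fingers. Its left corners are at (424,260) and (384,219) in the scene.

Run:
```python
from h import *
c=env.calibration('scene')
print(toS(atz(c,[[424.2,259.3],[383.8,218.8]],.104)))
print('board end',toS(atz(c,np.array([[478/4.8+330,250/4.8+205],[250/4.8+330,30/4.8+205]]),.1)))
```

```text
[[ 0.0921018   0.25303531  0.104     ]
 [-0.06731081  0.25617687  0.104     ]]
board end [[ 0.08627623  0.26962485  0.1       ]
 [-0.10138127  0.27163972  0.1       ]]
```

>>> play_rows(
  deltas=[
    [0,0,0,0.02,0,0,-1],
    [0,0,0,0.045,0,0,-1],
    [0,0,0,0.07,0,0,-1],
    [0,0,0,0.09,0,0,-1],
    [0,0,0,0.1,0,0,-1],
  ],
)

```text
time_s: 15.65
tool_pos: [0.5537, 0.0393, 0.0797]
eef_rot: [-2.258, -2.184, -0.0]
ft_force: [0.1, -2.3, 1.2]
opening: 1.003
finger_force: 0.8
```

>>> play_rows(
  deltas=[
    [0,0,0,0,0,0,-1],
    [0,0,0,-0.03,0,0,-1],
    [0,0,0,-0.03,0,-0.1,-1],
    [0,0,0,-0.03,0,-0.2,-1],
    [0,0,0,-0.03,0,-0.3,-1],
  ],
)

```text
time_s: 16.27
tool_pos: [0.5528, 0.0183, 0.2616]
eef_rot: [2.261, 2.181, -0.0]
ft_force: [1.4, 0.0, -0.1]
opening: 0.999
finger_force: 0.0
```

Run:
```python
from h import *
s=log();print(toS(s['tool_pos']),s['joint_positions'].round(3))
# fit kinematics from log
from scipy.optimize import least_squares
D=np.unique(np.loadtxt('log.txt'),axis=0);print(len(D))
```

```text
[[0.00497495 0.1605598  0.26163465]] [ 0.329  0.289 -0.506  1.734  0.152  1.157 -0.257]
8
```

```bash
cat > kin.py <<'E'
import numpy as np, itertools
from scipy.spatial.transform import Rotation as R
from scipy.optimize import least_squares
AX='zyzyzyz'
LO=np.array([-2.81,-.39,-1.27,.06,-1.19,.19,-2.82]);HI=np.array([2.81,2.02,1.25,2.57,4.33,2,2.82])
def fk(q,sg,prm,full=False):
    L=prm[:24].reshape(8,3);T=R.from_rotvec(prm[24:27]);B=R.from_rotvec([0,0,prm[27]]);p=np.zeros(3);P=[]
    Q=B
    p=Q.apply(L[0])
    for i in range(7):
        Q=Q*R.from_euler(AX[i],sg[i]*q[i]); p=p+Q.apply(L[i+1]);P.append(p)
    return (p,Q*T,P) if full else (p,Q*T)
P0=np.zeros(28);
def fit(D):
    best=None
    for s3,s4,s5,s6,s7 in itertools.product([1,-1],repeat=5):
        sg=[-1,1,s3,s4,s5,s6,s7]; x0=P0.copy();x0[2]=.3;x0[8]=.4;x0[14]=.4;x0[23]=.2;x0[26]=np.pi/2
        w=np.r_[np.ones(24)*.01,0,0,0,.01]
        def f(x):
            o=[]
            for d in D:
                p,Q=fk(d[:7],sg,x); o+=list((p-d[7:10])*5)+list((Q.inv()*R.from_rotvec(d[10:])).as_rotvec())
            return np.r_[o,w*(x-x0)]
        r=least_squares(f,x0,max_nfev=60)
        if best is None or r.cost<best[0]: best=(r.cost,sg,r.x,r.fun[:-28])
    return best
E
python3 - <<'E'
from kin import *
D=np.unique(np.loadtxt('log.txt'),axis=0)
c,sg,x,f=fit(D);print(c,sg,np.abs(f).max());print(x[:24].reshape(8,3).round(3),x[24:].round(3))
np.savez('kin.npz',sg=sg,x=x)
E
```

```text
6.586575834885666e-07 [-1, 1, -1, 1, -1, 1, -1] 0.00015826738133606355
[[-0.     0.001  0.279]
 [ 0.002 -0.008 -0.021]
 [-0.001 -0.008  0.451]
 [ 0.001 -0.008  0.051]
 [ 0.001 -0.008  0.435]
 [-0.001  0.     0.035]
 [ 0.002  0.     0.043]
 [-0.    -0.     0.243]] [-0.000e+00  0.000e+00  1.572e+00  1.000e-03]
```

Run:
```python
from h import *
from kin import *
# check wrist camera height with w4 (pose at TCP 0.07998)
T=np.array([[0.999,.034,.010,.552],[-.035,.957,.287,-.013],[0,-.287,.958,.232],[0,0,0,1]])
c=env.calibration('wrist');c=dict(c);c['T']=T
z=atz(c,[[131,253],[526,237]],.105);print(z,np.linalg.norm(z[0]-z[1]),toS(z))
k=np.load('kin.npz');sg,x=k['sg'],k['x']
q0=env.get_state()['joint_positions']
def ik(pos,M,n=30):
    rng=np.random.default_rng(0);best=None
    for i in range(n):
        s=np.clip(q0,LO+.05,HI-.05) if i==0 else rng.uniform(LO,HI)
        def f(q):
            p,Q=fk(q,sg,x);return np.r_[(p-pos)*5,(Q.inv()*R.from_matrix(M)).as_rotvec(),.003*(q-q0)]
        r=least_squares(f,s,bounds=(LO+.03,HI-.03),max_nfev=80)
        e=np.linalg.norm(r.fun[:6])
        if best is None or r.cost<best[0]: best=(r.cost,e,r.x)
    return best
for a in [-90,-75,-60,-45,-30]:
  for roll in [1,-1]:
    d=np.array([np.cos(np.radians(a)),np.sin(np.radians(a)),0])
    for off in (.0,.0235):
        pos=sh(.005,.30,.1025)+d*(.0+off)
        b=ik(pos,axes(d,[0,0,roll]),12);print(a,roll,off,round(b[1],4),b[2].round(2))
```

```text
[[ 0.47446746 -0.05581128  0.105     ]
 [ 0.63275137 -0.05460193  0.105     ]] 0.15828852764263898 [[-0.07110379  0.08408005  0.105     ]
 [ 0.08707142  0.09006829  0.105     ]]Traceback (most recent call last):
  File "<stdin>", line 24, in <module>
  File "<stdin>", line 15, in ik
    return func(*args, **kwargs)
    raise ValueError("Initial guess is outside of provided bounds")
ValueError: Initial guess is outside of provided bounds
```

```bash
cat >> kin.py <<'E'
k=np.load('kin.npz');SG,X=k['sg'],k['x']
def ik(pos,M,q0,n=12):
    rng=np.random.default_rng(0);best=None
    for i in range(n):
        s=np.clip(q0,LO+.05,HI-.05) if i==0 else rng.uniform(LO+.05,HI-.05)
        def f(q):
            p,Q=fk(q,SG,X);return np.r_[(p-pos)*5,(Q.inv()*R.from_matrix(M)).as_rotvec(),.003*(q-q0)]
        r=least_squares(f,s,bounds=(LO+.03,HI-.03),max_nfev=60)
        if best is None or r.cost<best[0]: best=(r.cost,np.linalg.norm(r.fun[:6]),r.x)
    return best
E
python3 - <<'E'
from h import *
from kin import *
q0=env.get_state()['joint_positions']
for a in [-90,-75,-60,-45,-30]:
  for roll in [1,-1]:
    d=np.array([np.cos(np.radians(a)),np.sin(np.radians(a)),0])
    pos=sh(.005,.30,.1025)+d*.0285
    b=ik(pos,axes(d,[0,0,roll]),q0,8);P=fk(b[2],SG,X,True)[2];print(a,roll,round(b[1],4),b[2].round(2),P[3].round(2),P[5].round(2))
E
```

```text
-90 1 0.0 [-0.86  1.1   0.27  1.51  0.83  1.78 -2.58] [0.54 0.41 0.13] [0.56 0.37 0.1 ]
-90 -1 0.0 [-0.62  1.07 -0.1   1.5   1.02  1.97  0.43] [0.54 0.4  0.13] [0.56 0.37 0.1 ]
-75 1 0.0 [-0.82  1.02  0.12  1.67  1.08  1.7  -2.69] [0.48 0.4  0.13] [0.5  0.37 0.1 ]
-75 -1 0.0 [-0.6   1.02 -0.19  1.66  1.23  1.9   0.37] [0.48 0.39 0.13] [0.5  0.36 0.1 ]
-60 1 0.0001 [-0.87  0.97  0.11  1.84  1.28  1.58 -2.79] [0.42 0.37 0.13] [0.45 0.34 0.1 ]
-60 -1 0.0 [-0.63  0.97 -0.18  1.83  1.42  1.78  0.32] [0.42 0.37 0.13] [0.45 0.34 0.1 ]
-45 1 0.0001 [-1.46  1.22  0.82  2.02  1.1   0.88 -2.79] [0.35 0.35 0.13] [0.41 0.31 0.1 ]
-45 -1 0.0 [-0.64  0.93 -0.18  1.99  1.64  1.7   0.23] [0.37 0.33 0.13] [0.4  0.31 0.1 ]
-30 1 0.0138 [-1.76  1.73  1.21  2.16  0.88  0.22 -2.79] [0.31 0.31 0.11] [0.37 0.27 0.1 ]
-30 -1 0.0 [-0.63  0.91 -0.17  2.14  1.9   1.66  0.14] [0.34 0.28 0.14] [0.37 0.26 0.1 ]
```

Run:
```python
from h import *
from kin import *
ct=env.calibration('top');print('bowl edge',atz(ct,[[95,178],[60,220]],.05).round(3))
s=log();q0=s['joint_positions']
qs=np.array([-.86,1.1,.27,1.51,.83,1.78,.56])
M=axes(-sy,[0,0,-1])
qa=ik(sh(.005,.40,.25),M,qs,3);qb=ik(sh(.005,.275,.1025),M,qs,3);print(qa[1],qa[2].round(2),qb[1],qb[2].round(2))
qc=ik(sh(.005,.275,.25),M,qs,3);print('lift',qc[1],qc[2].round(2)); 
N=20;Q0=R.from_rotvec(s['eef_rot']);p0=np.array(s['tool_pos'])
for c in range(4):
    rows=[]
    for j in range(1,6):
        t=(c*5+j)/N; p,Q=fk(q0+(qa[2]-q0)*t,SG,X)
        if t==1: p,Q=sh(.005,.40,.25),R.from_matrix(M)
        rows.append(np.r_[(Q0.inv()*Q).as_rotvec()/2/np.pi,Q0.inv().apply(p-p0)/.6].round(4).tolist()+[-1])
    print(rows,'z',p.round(3));p0,Q0=p,Q
```

```text
bowl edge [[0.621 0.517 0.05 ]
 [0.516 0.604 0.05 ]]
1.4857725066311447e-05 [-1.09  1.04  0.53  1.28  0.71  1.97  0.91] 4.725715109070698e-07 [-0.85  1.1   0.27  1.49  0.8   1.8   0.57]
lift 1.954365172926768e-06 [-0.88  0.87  0.31  1.54  0.89  1.89  0.73]
[[0.0083, -0.0056, -0.0139, 0.0042, 0.0026, 0.0214, -1], [0.0168, -0.0116, -0.0279, 0.0087, 0.005, 0.0426, -1], [0.0255, -0.0179, -0.0417, 0.0136, 0.0073, 0.0629, -1], [0.0345, -0.0246, -0.0555, 0.019, 0.0095, 0.0819, -1], [0.0437, -0.0317, -0.0691, 0.025, 0.0118, 0.0993, -1]] z [0.56  0.033 0.202]
[[0.0097, -0.0073, -0.0133, 0.007, 0.0093, 0.0122, -1], [0.0198, -0.0148, -0.0263, 0.0145, 0.0185, 0.0219, -1], [0.0301, -0.0227, -0.0389, 0.0227, 0.0276, 0.0285, -1], [0.0408, -0.0309, -0.051, 0.0319, 0.0367, 0.0319, -1], [0.0517, -0.0394, -0.0626, 0.0424, 0.0459, 0.0316, -1]] z [0.57  0.061 0.172]
[[0.0115, -0.0084, -0.011, 0.0064, 0.0107, -0.0098, -1], [0.0233, -0.0168, -0.0212, 0.0142, 0.0208, -0.0238, -1], [0.0355, -0.0254, -0.0306, 0.0237, 0.0303, -0.0422, -1], [0.0479, -0.0341, -0.0392, 0.0356, 0.0393, -0.0651, -1], [0.0605, -0.0428, -0.0467, 0.0507, 0.0479, -0.0924, -1]] z [0.58  0.127 0.191]
[[0.0131, -0.0081, -0.0066, 0.0084, -0.0011, -0.0365, -1], [0.0263, -0.0159, -0.0122, 0.0203, -0.0033, -0.0776, -1], [0.0396, -0.0235, -0.0166, 0.0367, -0.0064, -0.123, -1], [0.0529, -0.0308, -0.0198, 0.0583, -0.01, -0.1722, -1], [0.066, -0.0378, -0.0217, 0.086, -0.0142, -0.2245, -1]] z [0.56  0.258 0.25 ]
```

```bash
cat > path.py <<'E'
from h import *
from kin import *
def emit(qw,ns,g,s=None):
    s=s or log();Q0=R.from_rotvec(s['eef_rot']);p0=np.array(s['tool_pos']);pts=[]
    for a,b,n in zip(qw[:-1],qw[1:],ns): pts+=[a+(b-a)*i/n for i in range(1,n+1)]
    for c in range(0,len(pts),5):
        rows=[]
        for q in pts[c:c+5]:
            p,Q=fk(q,SG,X);rows.append(np.r_[(Q0.inv()*Q).as_rotvec()/2/np.pi,Q0.inv().apply(p-p0)/.6].round(4).tolist()+[g])
        zs=[round(fk(q,SG,X)[0][2],3) for q in pts[c:c+5]]
        print(rows,'z',zs,toS(p).round(3));p0,Q0=p,Q
E
python3 - <<'E'
from path import *
q0=env.get_state()['joint_positions'];qs=np.array([-.86,1.1,.27,1.51,.83,1.78,.56])
def d(a,e): a,e=np.radians([a,e]);return np.array([np.cos(a)*np.cos(e),np.sin(a)*np.cos(e),-np.sin(e)])
zd=d(-60,45);yd=np.cross(zd,np.cross([0,0,-1],zd))
Mm=axes(zd, (np.array([0,0,-1])+sx)) 
qm=ik(sh(0,.28,.32),Mm,(q0+qs)/2,4);qA=ik(sh(-.03,.36,.24),axes(d(-65,0),[0,0,-1]),qs,3);qB=ik(sh(.005,.385,.1025),axes(-sy,[0,0,-1]),qs,3)
for r in(qm,qA,qB):print(round(r[1],5),r[2].round(2))
emit([q0,qm[2],qA[2],qB[2]],[8,7,5],-1)
E
```

```text
1e-05 [-0.47  0.27 -0.23  1.79  0.85  1.37 -0.1 ]
1e-05 [-1.07  0.78  0.21  1.76  1.09  1.74  0.62]
0.0 [-0.92  1.19  0.24  1.25  0.76  1.97  0.64]
[[0.0015, -0.0154, -0.0193, 0.02, -0.0092, 0.004, -1], [0.0023, -0.0309, -0.0382, 0.0394, -0.0154, 0.0033, -1], [0.0022, -0.0467, -0.0568, 0.0592, -0.0186, -0.0022, -1], [0.0013, -0.0627, -0.0749, 0.0806, -0.0192, -0.0125, -1], [-0.0006, -0.0789, -0.0924, 0.1045, -0.0177, -0.0273, -1]] z [np.float64(0.259), np.float64(0.26), np.float64(0.263), np.float64(0.269), np.float64(0.278)] [[-0.005  0.223  0.278]]
[[-0.002, -0.0171, -0.0164, 0.0096, 0.0141, -0.0288, -1], [-0.0045, -0.0345, -0.0319, 0.0201, 0.0301, -0.0631, -1], [-0.0077, -0.0524, -0.0465, 0.0324, 0.0473, -0.103, -1], [0.0092, -0.0617, -0.0718, 0.0573, 0.0557, -0.0728, -1], [0.0269, -0.0717, -0.0965, 0.082, 0.0628, -0.0495, -1]] z [np.float64(0.29), np.float64(0.304), np.float64(0.32), np.float64(0.297), np.float64(0.277)] [[-0.003  0.292  0.277]]
[[0.0154, -0.0079, -0.0268, 0.0198, 0.0221, 0.0027, -1], [0.0321, -0.0163, -0.0526, 0.0372, 0.0418, -0.0017, -1], [0.0502, -0.025, -0.0769, 0.0522, 0.0596, -0.014, -1], [0.0698, -0.0339, -0.0994, 0.0657, 0.0761, -0.0344, -1], [0.091, -0.0429, -0.1197, 0.0787, 0.0916, -0.0635, -1]] z [np.float64(0.262), np.float64(0.25), np.float64(0.243), np.float64(0.24), np.float64(0.24)] [[-0.03  0.36  0.24]]
[[0.0007, 0.0156, 0.0011, -0.0183, 0.0373, -0.0025, -1], [0.0011, 0.0309, 0.0017, -0.0347, 0.0793, -0.005, -1], [0.0012, 0.0457, 0.0017, -0.049, 0.1257, -0.0072, -1], [0.0008, 0.0602, 0.0011, -0.0612, 0.1758, -0.0093, -1], [-0.0, 0.0742, 0.0, -0.0708, 0.2292, -0.011, -1]] z [np.float64(0.218), np.float64(0.192), np.float64(0.165), np.float64(0.135), np.float64(0.103)] [[0.005 0.385 0.103]]
```

>>> play_rows(
  deltas=[
    [0.0015,-0.0154,-0.0193,0.02,-0.0092,0.004,-1],
    [0.0023,-0.0309,-0.0382,0.0394,-0.0154,0.0033,-1],
    [0.0022,-0.0467,-0.0568,0.0592,-0.0186,-0.0022,-1],
    [0.0013,-0.0627,-0.0749,0.0806,-0.0192,-0.0125,-1],
    [-0.0006,-0.0789,-0.0924,0.1045,-0.0177,-0.0273,-1],
  ],
)

```text
time_s: 16.9
tool_pos: [0.545, 0.0819, 0.2763]
eef_rot: [1.334, 2.411, -0.495]
ft_force: [0.0, -0.9, -0.1]
opening: 1.0
finger_force: 0.0
```

>>> play_rows(
  deltas=[
    [-0.002,-0.0171,-0.0164,0.0096,0.0141,-0.0288,-1],
    [-0.0045,-0.0345,-0.0319,0.0201,0.0301,-0.0631,-1],
    [-0.0077,-0.0524,-0.0465,0.0324,0.0473,-0.103,-1],
    [0.0092,-0.0617,-0.0718,0.0573,0.0557,-0.0728,-1],
    [0.0269,-0.0717,-0.0965,0.082,0.0628,-0.0495,-1],
  ],
)

```text
time_s: 17.52
tool_pos: [0.5492, 0.1502, 0.2751]
eef_rot: [0.458, 2.373, -1.026]
ft_force: [0.6, -0.3, 0.3]
opening: 1.001
finger_force: 0.0
```

>>> play_rows(
  deltas=[
    [0.0154,-0.0079,-0.0268,0.0198,0.0221,0.0027,-1],
    [0.0321,-0.0163,-0.0526,0.0372,0.0418,-0.0017,-1],
    [0.0502,-0.025,-0.0769,0.0522,0.0596,-0.014,-1],
    [0.0698,-0.0339,-0.0994,0.0657,0.0761,-0.0344,-1],
    [0.091,-0.0429,-0.1197,0.0787,0.0916,-0.0635,-1],
  ],
)

```text
time_s: 18.15
tool_pos: [0.5263, 0.2176, 0.2375]
eef_rot: [-0.367, 2.04, -1.912]
ft_force: [-0.1, -0.1, -2.1]
opening: 0.998
finger_force: 0.0
```

Run:
```python
from path import *
s=log();print(toS(s['tool_pos']),s['joint_positions'].round(2),R.from_rotvec(s['eef_rot']).as_matrix().round(2).tolist())
M=axes(-sy,[0,0,-1])
row(sh(.005,.385,.1025),M)
```

```text
[[-0.02750573  0.35895393  0.23745736]] [-0.75  0.84 -0.29  1.68  1.21  1.99  0.44] [[-0.92, 0.03, 0.4], [-0.4, 0.07, -0.91], [-0.06, -1.0, -0.05]]
[0.0103, 0.0702, -0.007, -0.0546, 0.2289, -0.0041]
```

>>> play_rows(
  deltas=[
    [0.0007,0.0156,0.0011,-0.0183,0.0373,-0.0025,-1],
    [0.0011,0.0309,0.0017,-0.0347,0.0793,-0.005,-1],
    [0.0012,0.0457,0.0017,-0.049,0.1257,-0.0072,-1],
    [0.0008,0.0602,0.0011,-0.0612,0.1758,-0.0093,-1],
    [0,0.0742,0,-0.0708,0.2292,-0.011,-1],
  ],
)

```text
time_s: 18.77
tool_pos: [0.5679, 0.2519, 0.1038]
eef_rot: [-0.098, -2.295, 2.119]
ft_force: [0.5, -1.7, -1.4]
opening: 1.001
finger_force: 0.0
```

>>> play_rows(
  deltas=[
    [0,0,0,0,0,0,-1],
    [0,0,0,0,0,0,-1],
  ],
)

```text
time_s: 19.02
tool_pos: [0.5671, 0.2525, 0.1053]
eef_rot: [-0.094, -2.297, 2.122]
ft_force: [-0.8, -0.5, 0.5]
opening: 1.002
finger_force: 0.0
```

Run:
```python
from path import *
s=log();print(toS(s['tool_pos']),s['joint_positions'].round(2),R.from_rotvec(s['eef_rot']).as_matrix().round(3).tolist())
M=axes(-sy,[0,0,-1])
row(sh(.005,.385,.1025),M)
im=env.get_image('scene')[160:310,360:560]
w=env.get_image('wrist')
a=np.zeros((600,800,3),np.uint8);a[:,:800]=cv2.resize(im,(800,600),interpolation=cv2.INTER_CUBIC);a[:180,560:]=cv2.resize(w,(240,180));cv2.imwrite('pics/c6.png',a);cv2.imwrite('pics/w6.png',w)
c=env.calibration('scene');print((proj(c,[s['tool_pos']-R.from_rotvec(s['eef_rot']).apply([0,0,e]) for e in(0,.0225)])-[360,160])*4)
```

```text
[[0.01218385 0.39504829 0.10527666]] [-0.93  1.25  0.22  1.1   0.7   2.    0.63] [[-0.998, 0.036, -0.05], [0.053, 0.078, -0.996], [-0.032, -0.996, -0.08]]
[0.0126, -0.0034, -0.0052, 0.0117, 0.0029, 0.0173]
[[398.94786324 243.35766636]
 [434.19114952 230.95193619]]
```

View pics/c6.png

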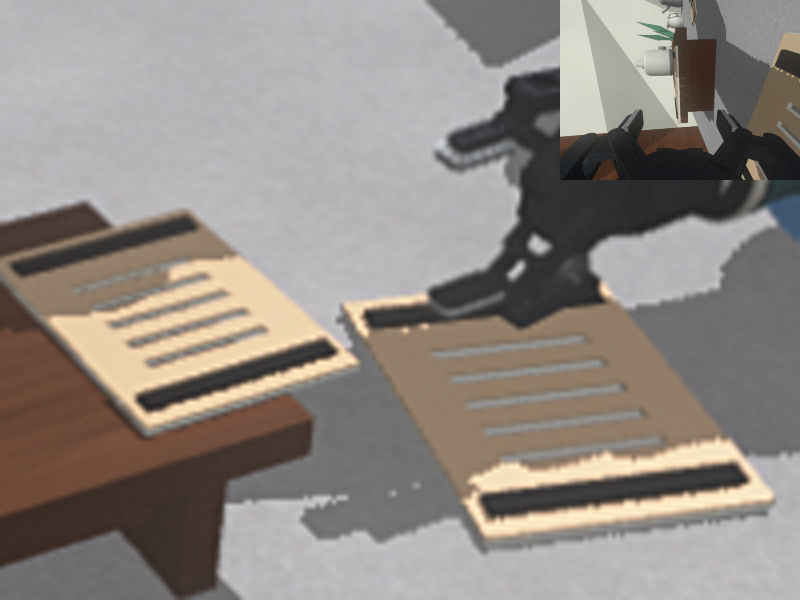

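The scene crop shows the plate hanging over the left end, with corners at (449.5,251) and (407,213). The open fingers point at it, their tips at crop (440,150) and (432,293), and the tip offset is confirmed.

Run:
```python
from path import *
c=env.calibration('scene')
print(toS(atz(c,[[449.5,250.5],[407,213],[360+148/4,160+432/4]],.104)))
s=log();qs=np.array([-.86,1.1,.27,1.51,.83,1.78,.56]);M=axes(-sy,[0,0,-1])
row(sh(.005,.34,.1025),M);row(sh(.005,.277,.1025),M)
```

```text
[[ 0.08968539  0.31324961  0.104     ]
 [-0.06560261  0.31298546  0.104     ]
 [ 0.09266699  0.19255957  0.104     ]]
[0.0129, -0.0034, -0.0052, 0.0098, -0.0022, 0.093]
[0.0129, -0.0034, -0.0052, 0.0074, -0.0107, 0.1976]
```

>>> play_rows(
  deltas=[
    [0,0,0,0,0,0.03,-1],
    [0,0,0,0,0,0.06,-1],
    [0,0,0,0,0,0.075,-1],
    [0,0,0,0,0,0.075,-1],
  ],
)

```text
time_s: 19.62
tool_pos: [0.5646, 0.2083, 0.1017]
eef_rot: [-0.095, -2.298, 2.121]
ft_force: [1.1, -0.2, 0.4]
opening: 1.0
finger_force: 0.0
```

Run:
```python
from path import *
s=log();print(toS(s['tool_pos']),s['joint_positions'].round(2),R.from_rotvec(s['eef_rot']).as_matrix().round(3).tolist())
row(sh(.007,.275,.1025),axes(-sy,[0,0,-1]))
```

```text
[[0.01101148 0.35075326 0.1017337 ]] [-0.9   1.21  0.23  1.22  0.71  1.92  0.59] [[-0.998, 0.036, -0.051], [0.053, 0.079, -0.995], [-0.032, -0.996, -0.081]]
[0.0128, -0.0035, -0.0052, 0.0037, -0.0116, 0.1259]
```

>>> play_rows(
  deltas=[
    [0.006,-0.002,-0.003,0.002,-0.003,0.03,-1],
    [0.0128,-0.0035,-0.0052,0.0037,-0.006,0.06,-1],
    [0.0128,-0.0035,-0.0052,0.0037,-0.009,0.09,-1],
    [0.0128,-0.0035,-0.0052,0.0037,-0.0116,0.1259,-1],
    [0.0128,-0.0035,-0.0052,0.0037,-0.0116,0.1259,-1],
  ],
)

```text
time_s: 20.25
tool_pos: [0.5583, 0.1323, 0.1022]
eef_rot: [-0.033, -2.205, 2.207]
ft_force: [0.4, 0.8, 1.4]
opening: 1.001
finger_force: 0.0
```

Run:
```python
from path import *
s=log();print(toS(s['tool_pos']),s['joint_positions'].round(2),R.from_rotvec(s['eef_rot']).as_matrix().round(3).tolist(),s['ft_force'])
row(sh(.007,.275,.1025),axes(-sy,[0,0,-1]))
im=env.get_image('scene')[190:290,360:493]
a=cv2.resize(im,(798,600),interpolation=cv2.INTER_CUBIC);cv2.imwrite('pics/c7.png',a)
```

```text
[[0.00705228 0.27461693 0.1022217 ]] [-0.88  1.18  0.26  1.39  0.77  1.83  0.57] [[-1.0, -0.0, -0.03], [0.03, -0.001, -1.0], [0.0, -1.0, 0.001]] [0.38856811 0.79750618 1.40975604]
[-0.0002, -0.0, 0.0, 0.0001, -0.0005, -0.0006]
```

View pics/c7.png

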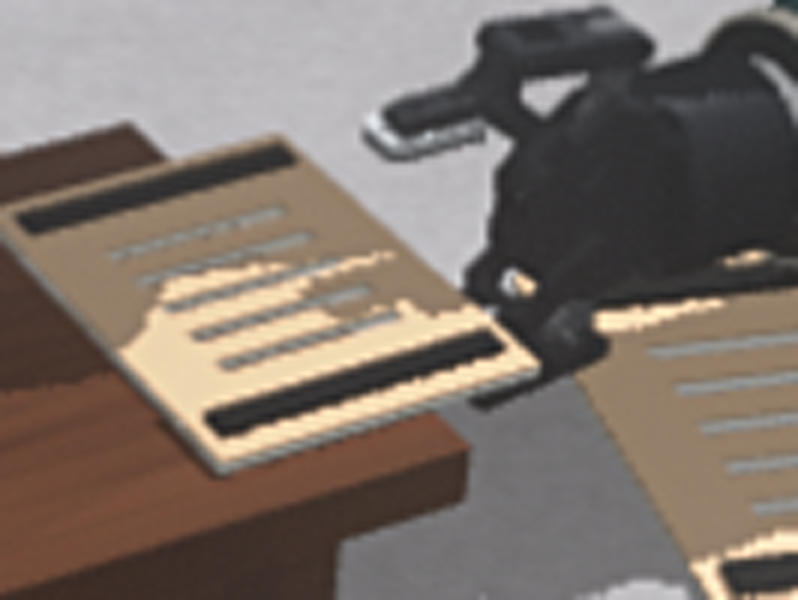

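The open fingers straddle the overhanging edge at mid thickness and are clear of the shelf end. That was my tenth picture, so I'm closing now and going on with numbers only.

>>> play_rows(
  deltas=[
    [0,0,0,0,0,0,0.5],
    [0,0,0,0,0,0,1],
    [0,0,0,0,0,0,1],
    [0,0,0,0,0,0,1],
    [0,0,0,0,0,0,1],
  ],
  force=60,
)

```text
time_s: 20.92
tool_pos: [0.5583, 0.1329, 0.1024]
eef_rot: [-0.033, -2.204, 2.209]
ft_force: [-1.0, 1.6, 4.2]
opening: 0.048
finger_force: 59.7
```

>>> play_rows(
  deltas=[
    [0,0,0,0,0,0,1],
    [0,0,0,0,0,0,1],
    [0,0,0,0,0,0,1],
  ],
  force=80,
)

```text
time_s: 21.3
tool_pos: [0.5583, 0.1328, 0.1024]
eef_rot: [-0.033, -2.205, 2.208]
ft_force: [-0.7, 0.6, 5.0]
opening: 0.039
finger_force: 81.6
```

>>> play_rows(
  deltas=[
    [0,0,0,0,-0.02,0,1],
    [0,0,0,0,-0.05,0,1],
    [0,0,0,0,-0.09,0,1],
    [0,0,0,0,-0.13,0,1],
    [0,0,0,0,-0.17,0,1],
  ],
)

```text
time_s: 21.92
tool_pos: [0.5583, 0.1329, 0.2057]
eef_rot: [-0.033, -2.207, 2.207]
ft_force: [0.1, 0.1, -2.2]
opening: 0.038
finger_force: 81.7
```

>>> play_rows(
  deltas=[
    [0,0,0,0,-0.03,0,1],
    [0,0,0,0,-0.06,0,1],
    [0,0,0,0,-0.06,0,1],
    [0,0,0,0,-0.06,0,1],
  ],
)

```text
time_s: 22.42
tool_pos: [0.5582, 0.1329, 0.2392]
eef_rot: [-0.031, -2.205, 2.207]
ft_force: [0.1, 0.1, -1.3]
opening: 0.045
finger_force: 81.6
```

Run:
```python
from path import *
s=log();print(toS(s['tool_pos']),s['joint_positions'].round(2),R.from_rotvec(s['eef_rot']).as_matrix().round(3).tolist(),s['ft_force'],s['opening'],s['finger_force'],s['wrist_torque'])
```

```text
[[0.00685377 0.27521143 0.23917864]] [-0.91  0.97  0.3   1.47  0.84  1.91  0.7 ] [[-1.0, -0.001, -0.03], [0.03, -0.001, -1.0], [0.001, -1.0, 0.001]] [ 0.07699189  0.07637399 -1.30635942] 0.0450249096601767 81.58793807029724 [ 1.64833837 -0.07964425 -0.096289  ]
```

>>> play_rows(
  deltas=[
    [0,0,0.02,0,0,0,1],
    [0,0,0.048,0,0,0,1],
    [0,0,0.076,0,0,0,1],
    [0,0,0.104,0,0,0,1],
    [0,0,0.13,0,0,0,1],
  ],
)

```text
time_s: 23.05
tool_pos: [0.5582, 0.1328, 0.2389]
eef_rot: [0.784, 1.732, -1.757]
ft_force: [0.4, -0.1, -2.1]
opening: 0.039
finger_force: 81.6
```

>>> play_rows(
  deltas=[
    [0,0,0.026,0,0,0,1],
    [0,0,0.052,0,0,0,1],
    [0,0,0.078,0,0,0,1],
    [0,0,0.104,0,0,0,1],
    [0,0,0.13,0,0,0,1],
  ],
)

```text
time_s: 23.68
tool_pos: [0.5582, 0.1329, 0.2389]
eef_rot: [1.26, 1.144, -1.183]
ft_force: [0.1, 0.7, -0.9]
opening: 0.041
finger_force: 81.6
```

>>> play_rows(
  deltas=[
    [0,0,0.026,0,0,0,1],
    [0,0,0.052,0,0,0,1],
    [0,0,0.078,0,0,0,1],
    [0,0,0.104,0,0,0,1],
    [0,0,0.13,0,0,0,1],
  ],
)

```text
time_s: 24.3
tool_pos: [0.5582, 0.1329, 0.2389]
eef_rot: [1.511, 0.516, -0.561]
ft_force: [-0.3, -0.4, -2.3]
opening: 0.039
finger_force: 81.6
```

>>> play_rows(
  deltas=[
    [0,0,0.026,0,0,0,1],
    [0,0,0.052,0,0,0,1],
    [0,0,0.078,0,0,0,1],
    [0,0,0.11,0,0,0,1],
    [0,0,0.11,0,0,0,1],
  ],
)

```text
time_s: 24.92
tool_pos: [0.5582, 0.1331, 0.239]
eef_rot: [1.568, -0.022, -0.024]
ft_force: [-0.7, 0.6, -2.2]
opening: 0.039
finger_force: 81.6
```

Run:
```python
from path import *
s=log();print(toS(s['tool_pos']),s['joint_positions'].round(2),R.from_rotvec(s['eef_rot']).as_matrix().round(3).tolist(),s['ft_force'],s['opening'],s['finger_force'],s['wrist_torque'])
row(s['tool_pos'],axes(-sy,[0,0,1]))
cv2.imwrite('pics/s8.png',env.get_image('scene'))
```

```text
[[0.0068434  0.2754388  0.23903605]] [-1.28  1.24  1.    1.48  0.42  1.61 -2.07] [[1.0, 0.001, -0.029], [-0.029, 0.003, -1.0], [-0.001, 1.0, 0.003]] [-0.74001171  0.61131808 -2.20993061] 0.03880899530543135 81.64809204689226 [ 1.66198126 -0.01182471  0.045407  ]
[0.0004, -0.0002, 0.0002, 0.0, 0.0, 0.0]
```

Run:
```python
from path import *
c=env.calibration('scene');im=cv2.imread('pics/s8.png')
s=env.get_state();cen=toS(s['tool_pos'])[0]; 
P=[sh(cen[0]+a,.253+b,.239+.0025) for a,b in((.08,.06),(.08,-.06),(-.08,-.06),(-.08,.06))]
pr=proj(c,P);print(pr.round(1))
x0,y0=(pr.min(0)-25).astype(int);x1,y1=(pr.max(0)+25).astype(int)
roi=im[y0:y1,x0:x1];m=np.zeros(roi.shape[:2],np.uint8);cv2.fillPoly(m,[(pr-[x0,y0]).astype(np.int32)],255)
hsv=cv2.cvtColor(roi,cv2.COLOR_BGR2HSV);core=cv2.erode(m,np.ones((7,7)))>0
print('inside med',np.median(roi[core],0),'ring',np.median(roi[(cv2.dilate(m,np.ones((15,15)))>0)&(m==0)],0))
g=cv2.cvtColor(roi,cv2.COLOR_BGR2GRAY);t,_=cv2.threshold(g,0,255,cv2.THRESH_OTSU);
b=cv2.morphologyEx((g>195).astype(np.uint8)*255,cv2.MORPH_CLOSE,np.ones((7,7)))
cs=max(cv2.findContours(b,0,2)[0],key=cv2.contourArea);h=cv2.convexHull(cs)
print(t,cv2.contourArea(h),cv2.contourArea(pr.astype(np.float32)),(cv2.approxPolyDP(h,6,True).reshape(-1,2)+[x0,y0]).tolist())
```

```text
[[457.  187.9]
 [400.1 202.7]
 [357.2 165.5]
 [409.5 153.7]]
inside med [251. 252. 251.] ring [189. 187. 188.]
140.0 3111.0 2552.9894296959974 [[358, 165], [411, 154], [463, 187], [401, 203], [366, 185]]
```

>>> play_rows(
  deltas=[
    [0,0,0,0,-0.04,0,1],
    [0,0,0,0,-0.08,0,1],
    [0,0,0,0,-0.12,0,1],
    [0,0,0,0,-0.15,0,1],
    [0,0,0,0,-0.15,0,1],
  ],
)

```text
time_s: 25.6
tool_pos: [0.5581, 0.1326, 0.1484]
eef_rot: [1.568, -0.022, -0.025]
ft_force: [-0.5, 0.3, -1.6]
opening: 0.043
finger_force: 81.6
```

White face is up and level: corners (358,165), (411,154) and (401,203) are within 2 px of the prediction. I'm lowering it.

>>> play_rows(
  deltas=[
    [0,0,0,0,-0.025,0,1],
    [0,0,0,0,-0.045,0,1],
    [0,0,0,0,-0.058,0,1],
    [0,0,0,0,-0.063,0,1],
    [0,0,0,0,-0.063,0,1],
  ],
)

```text
time_s: 26.22
tool_pos: [0.5583, 0.1328, 0.1121]
eef_rot: [1.57, -0.023, -0.023]
ft_force: [0.0, 0.0, -2.1]
opening: 0.042
finger_force: 81.5
```

>>> play_rows(
  deltas=[
    [0,0,0,0,-0.002,0,1],
    [0,0,0,0,-0.003,0,1],
    [0,0,0,0,-0.004,0,1],
    [0,0,0,0,-0.004,0,1],
  ],
)

```text
time_s: 26.72
tool_pos: [0.5583, 0.1328, 0.1096]
eef_rot: [1.57, -0.023, -0.024]
ft_force: [-0.0, -0.0, -1.6]
opening: 0.039
finger_force: 81.5
```

>>> play_rows(
  deltas=[
    [0,0,0,0,-0.001,0,1],
    [0,0,0,0,-0.002,0,1],
    [0,0,0,0,-0.002,0,1],
  ],
)

```text
time_s: 27.1
tool_pos: [0.5583, 0.1328, 0.1083]
eef_rot: [1.57, -0.023, -0.024]
ft_force: [-0.3, -0.1, -1.5]
opening: 0.04
finger_force: 81.5
```

>>> play_rows(
  deltas=[
    [0,0,0,0,-0.001,0,1],
    [0,0,0,0,-0.002,0,1],
    [0,0,0,0,-0.002,0,1],
  ],
)

```text
time_s: 27.48
tool_pos: [0.5583, 0.1328, 0.1071]
eef_rot: [1.57, -0.023, -0.024]
ft_force: [0.3, -0.9, -2.3]
opening: 0.04
finger_force: 81.5
```

>>> play_rows(
  deltas=[
    [0,0,0,0,-0.001,0,1],
    [0,0,0,0,-0.002,0,1],
    [0,0,0,0,-0.002,0,1],
  ],
)

```text
time_s: 27.85
tool_pos: [0.5583, 0.1328, 0.106]
eef_rot: [1.57, -0.023, -0.023]
ft_force: [-0.7, 0.7, -1.9]
opening: 0.042
finger_force: 81.6
```

>>> play_rows(
  deltas=[
    [0,0,0,0,-0.001,0,1],
    [0,0,0,0,-0.0015,0,1],
    [0,0,0,0,-0.0015,0,1],
  ],
)

```text
time_s: 28.22
tool_pos: [0.5583, 0.1328, 0.1056]
eef_rot: [1.569, -0.024, -0.023]
ft_force: [-2.1, 2.6, 5.7]
opening: 0.04
finger_force: 81.9
```

>>> play_rows(
  deltas=[
    [0,0,0,0,-0.001,0,1],
    [0,0,0,0,-0.001,0,1],
  ],
)

```text
time_s: 28.48
tool_pos: [0.5583, 0.1328, 0.1054]
eef_rot: [1.569, -0.024, -0.023]
ft_force: [-3.5, 2.8, 8.9]
opening: 0.04
finger_force: 82.0
```

Contact came at z = 0.1055, as expected. Releasing and withdrawing.

>>> play_rows(
  deltas=[
    [0,0,0,0,0.001,0,0.5],
    [0,0,0,0,0.001,0,0],
    [0,0,0,0,0.001,0,-0.5],
    [0,0,0,0,0.001,0,-0.5],
    [0,0,0,0,0.001,0,-0.5],
  ],
)

```text
time_s: 29.1
tool_pos: [0.5583, 0.1328, 0.105]
eef_rot: [1.57, -0.023, -0.024]
ft_force: [0.1, 0.7, 0.3]
opening: 0.747
finger_force: 0.0
```

>>> play_rows(
  deltas=[
    [0,0,0,0,0,-0.03,-0.5],
    [0,0,0,0,0,-0.07,-0.5],
    [0,0,0,0,0,-0.11,-0.5],
    [0,0,0,0,0,-0.14,-0.5],
    [0,0,0,0,0,-0.14,-0.5],
  ],
)

```text
time_s: 29.72
tool_pos: [0.5609, 0.2187, 0.1047]
eef_rot: [1.571, -0.021, -0.022]
ft_force: [0.6, -1.0, 0.7]
opening: 0.751
finger_force: 0.0
```

```bash
cat > det.py <<'E'
from path import *
def det(cen,half=(.08,.06),z=.108):
    out={}
    for n in('scene','top'):
        c=env.calibration(n);im=env.get_image(n);cv2.imwrite(f'pics/d_{n}.png',im)
        g=cv2.cvtColor(im,cv2.COLOR_BGR2GRAY)
        pr=proj(c,[sh(cen[0]+a*half[0],cen[1]+b*half[1],z) for a,b in((1,1),(1,-1),(-1,-1),(-1,1))])
        x0,y0=np.maximum((pr.min(0)-15).astype(int),0);x1,y1=(pr.max(0)+15).astype(int)
        roi=cv2.resize(g[y0:y1,x0:x1],None,fx=4,fy=4,interpolation=cv2.INTER_CUBIC)
        t=(np.percentile(roi,90)+np.percentile(roi,15))/2
        b=cv2.morphologyEx((roi>t).astype(np.uint8)*255,cv2.MORPH_CLOSE,np.ones((25,25)))
        h=cv2.convexHull(max(cv2.findContours(b,0,2)[0],key=cv2.contourArea))
        r=cv2.approxPolyDP(h,14,True).reshape(-1,2)/4+[x0,y0]
        print(n,'t',t,np.percentile(roi,[15,50,90]),'px',r.round(1).tolist(),'\n',toS(atz(c,r,z)).round(4).tolist(),'\npred',pr.round(1).tolist())
E
python3 - <<'E'
from det import *
s=log();print(toS(s['tool_pos']),s['joint_positions'].round(2),s['ft_force'],s['opening'])
det((.008,.253))
E
```

```text
[[0.00701365 0.36104145 0.10470964]] [-1.24  1.45  0.88  1.22  0.29  1.75 -2.16] [ 0.58683364 -1.02385033  0.71859223] 0.750924549616604
scene t 168.5 [ 86. 121. 251.] px [[463.8, 260.0], [438.5, 271.5], [395.8, 265.0], [357.8, 225.2], [341.0, 195.0], [463.8, 195.0]] 
 [[0.1313, 0.3156, 0.108], [0.1396, 0.2525, 0.108], [0.0881, 0.1923, 0.108], [-0.0639, 0.1918, 0.108], [-0.1934, 0.2164, 0.108], [-0.0698, 0.4669, 0.108]] 
pred [[449.1, 248.4], [396.0, 264.9], [356.5, 223.2], [405.6, 210.0]]
top t 109.0 [ 50. 122. 168.] px [[280.2, 150.0], [280.0, 235.0], [245.2, 248.8], [218.8, 248.8], [212.0, 241.0], [212.0, 150.0]] 
 [[0.1277, 0.1975, 0.108], [-0.072, 0.1902, 0.108], [-0.1066, 0.2693, 0.108], [-0.1087, 0.3307, 0.108], [-0.0913, 0.3472, 0.108], [0.1226, 0.358, 0.108]] 
pred [[230.3, 165.0], [281.5, 166.7], [278.8, 234.9], [227.1, 233.2]]
```

The plate stays put: its right edge is still at shelf y of about 0.192. Now a quarter roll, so that both open fingertips stand at plate height, then push it onto the board.

>>> play_rows(
  deltas=[
    [0,0,-0.025,0,0.01,0,-1],
    [0,0,-0.05,0,0.0165,0,-1],
    [0,0,-0.075,0,0.0165,0,-1],
    [0,0,-0.1,0,0.0165,0,-1],
    [0,0,-0.125,0,0.0165,0,-1],
  ],
)

```text
time_s: 30.45
tool_pos: [0.5606, 0.2161, 0.115]
eef_rot: [1.491, 0.596, -0.642]
ft_force: [0.1, 0.2, 0.3]
opening: 1.001
finger_force: 0.0
```

>>> play_rows(
  deltas=[
    [0,0,-0.025,0,0,0,-1],
    [0,0,-0.05,0,0,0,-1],
    [0,0,-0.075,0,0,0,-1],
    [0,0,-0.1,0,0,0,-1],
    [0,0,-0.125,0,0,0,-1],
  ],
)

```text
time_s: 31.08
tool_pos: [0.5606, 0.216, 0.115]
eef_rot: [1.228, 1.198, -1.236]
ft_force: [-0.2, 0.1, 0.1]
opening: 1.001
finger_force: 0.0
```

Run:
```python
from path import *
s=log();M=R.from_rotvec(s['eef_rot']).as_matrix();print(toS(s['tool_pos']),s['joint_positions'].round(2),M.round(3).tolist())
row(sh(.008,.320,.115),axes(-sy,M[:,1]*[1,1,0]))
row(sh(.008,.2275,.115),axes(-sy,M[:,1]*[1,1,0]))
```

```text
[[0.0068281  0.35841359 0.11499461]] [-1.06  1.28  0.5   1.22  0.58  1.87 -0.81] [[-0.006, 1.0, -0.03], [-0.001, -0.03, -1.0], [-1.0, -0.006, 0.002]]
[-0.0, 0.0002, 0.0009, 0.0001, 0.002, 0.064]
[-0.0, 0.0002, 0.0009, 0.0003, 0.002, 0.2182]
```

>>> play_rows(
  deltas=[
    [0,0,0.001,0,0.002,0.035,-1],
    [0,0,0.001,0,0.002,0.07,-1],
    [0,0,0.001,0,0.002,0.1,-1],
    [0,0,0.001,0,0.002,0.12,-1],
    [0,0,0.001,0,0.002,0.14,-1],
  ],
)

```text
time_s: 31.7
tool_pos: [0.5595, 0.1323, 0.1151]
eef_rot: [1.233, 1.19, -1.227]
ft_force: [0.0, 1.8, 1.0]
opening: 1.002
finger_force: 1.1
```

>>> play_rows(
  deltas=[
    [0,0,0,0,0,0.02,-1],
    [0,0,0,0,0,0.04,-1],
    [0,0,0,0,0,0.06,-1],
    [0,0,0,0,0,0.078,-1],
    [0,0,0,0,0,0.078,-1],
  ],
)

```text
time_s: 32.33
tool_pos: [0.5579, 0.085, 0.1151]
eef_rot: [1.234, 1.189, -1.228]
ft_force: [-0.2, -0.7, -0.0]
opening: 1.001
finger_force: 0.0
```

Run:
```python
from det import *
s=log();print(toS(s['tool_pos']),s['joint_positions'].round(2),s['ft_force'])
det((.008,.19))
```

```text
[[0.00805371 0.227391   0.115068  ]] [-1.01  1.2   0.54  1.5   0.64  1.64 -0.89] [-0.20615223 -0.6764537  -0.02832748]
scene t 160.5 [ 71. 115. 250.] px [[435.8, 201.0], [431.8, 235.0], [421.2, 258.0], [369.2, 274.2], [314.0, 227.0], [314.0, 201.0]] 
 [[-0.0754, 0.3941, 0.108], [0.0341, 0.3091, 0.108], [0.0905, 0.247, 0.108], [0.0909, 0.1347, 0.108], [-0.0981, 0.1075, 0.108], [-0.196, 0.1503, 0.108]] 
pred [[421.8, 256.9], [366.2, 274.1], [329.2, 230.6], [380.3, 216.8]]
top t 109.5 [ 46.  82. 173.] px [[239.0, 176.8], [258.8, 166.5], [309.5, 168.2], [307.2, 236.2], [255.5, 234.2], [239.0, 219.2]] 
 [[0.0609, 0.2912, 0.108], [0.0867, 0.2462, 0.108], [0.0867, 0.1274, 0.108], [-0.0728, 0.1271, 0.108], [-0.0722, 0.2469, 0.108], [-0.0387, 0.2867, 0.108]] 
pred [[257.1, 165.9], [308.4, 167.7], [306.0, 235.9], [254.2, 234.1]]
```

The plate spans shelf y 0.127–0.247 and x −0.073–0.087, wholly on the board. Backing off.

>>> play_rows(
  deltas=[
    [0,0,0,0,0,-0.03,-1],
    [0,0,0,0,0,-0.07,-1],
    [0,0,0,0,0,-0.11,-1],
    [0,0,0,0,0,-0.15,-1],
    [0,0,0,0,0,-0.18,-1],
  ],
)

```text
time_s: 33.05
tool_pos: [0.5611, 0.1966, 0.1146]
eef_rot: [1.233, 1.192, -1.225]
ft_force: [0.5, -0.1, 0.1]
opening: 1.0
finger_force: 0.0
```

>>> play_rows(
  deltas=[
    [0,0,0,0,0,0,-1],
    [0,0,0,0,0,0,-1],
    [0,0,0,0,0,0,-1],
  ],
)

```text
time_s: 33.42
tool_pos: [0.5613, 0.1935, 0.115]
eef_rot: [1.233, 1.189, -1.228]
ft_force: [0.2, -0.2, 0.7]
opening: 1.001
finger_force: 0.0
```

Run:
```python
from det import *
s=log();print(toS(s['tool_pos']),s['ft_force'])
det((.007,.187))
im=cv2.imread('pics/d_scene.png');c=env.calibration('scene')
print(im[proj(c,[sh(.007+a,.187+b,.108) for a in(-.05,.05) for b in(-.045,.045)]).round().astype(int)[:,::-1].T.tolist()])
```

```text
[[0.00811662 0.33585924 0.11504967]] [ 0.16248619 -0.18209388  0.67379277]
scene t 165.5 [ 82. 178. 249.] px [[434.8, 201.0], [434.8, 238.8], [421.2, 257.8], [368.8, 274.2], [312.0, 224.8], [312.0, 201.0]] 
 [[-0.0764, 0.3921, 0.108], [0.0479, 0.3068, 0.108], [0.0899, 0.2474, 0.108], [0.0905, 0.1339, 0.108], [-0.1078, 0.1071, 0.108], [-0.198, 0.1462, 0.108]] 
pred [[420.2, 257.0], [364.5, 274.2], [327.6, 230.7], [378.8, 216.9]]
top t 109.0 [ 48.  79. 170.] px [[258.5, 166.8], [309.8, 168.5], [307.0, 236.5], [255.5, 234.0]] 
 [[0.0861, 0.2467, 0.108], [0.0861, 0.1268, 0.108], [-0.0734, 0.1276, 0.108], [-0.0716, 0.2469, 0.108]] 
pred [[258.4, 166.4], [309.7, 168.1], [307.3, 236.4], [255.4, 234.6]]
[[[[119 116 117]
   [118 115 117]
   [117 114 114]
   ...
   [178 175 177]
   [177 174 176]
   [177 173 175]]

  [[118 114 116]
   [119 116 118]
   [117 113 115]
   ...
   [189 146 104]
   [189 146 104]
   [189 146 105]]

  [[135 140 139]
   [137 142 142]
   [137 141 141]
   ...
   [187 183 186]
   [187 184 185]
   [185 183 184]]

  [[249 250 249]
   [249 250 249]
   [249 250 249]
   ...
   [184 180 182]
   [183 181 183]
   [186 183 184]]]


 [[[184 181 184]
   [181 178 180]
   [181 179 179]
   ...
   [ 71 100 127]
   [ 74 102 129]
   [ 72  99 126]]

  [[186 183 185]
   [188 184 186]
   [189 186 188]
   ...
   [ 60  83 106]
   [ 58  82 105]
   [ 59  82 105]]

  [[195 192 194]
   [193 189 191]
   [190 187 188]
   ...
   [ 58  80 102]
   [ 58  80 102]
   [ 59  81 103]]

  [[188 185 187]
   [186 184 186]
   [183 180 182]
   ...
   [ 63  90 116]
   [ 64  92 120]
   [ 63  89 114]]]]
```

The top view puts all four corners on the board and within 1 px of a level plate on its runners, and the gripper is clear. Handing in.

```bash
python3 -c "
from cell import env
print(env.sign_off())"
```

```text
the job is handed in; nothing more can be done
None
```

I handed the job in at about 33 s of the 72 s limit. The plate stands white face up and level, released, with every corner at least 20 mm inside the board's edges. No verdict came back, and I did not re-check the warmer, bottles and pacifier box with a picture at the end.

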